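# Spent coin cells into the collector

### The job

Discard the two spent coin cells, the ones with a red dot: push the collector's blue tab to slide the shutter fully open, sweep the two cells with your fingertips, one at a time, along the deck and through the gate so that they drop into the bin, then push the tab back until the shutter is fully closed. Only push: do not pick up any cell. Leave the unmarked good cell where it lies on the deck and do not disturb the things standing round the collector.

Things in the scene. Friction and masses are not known exactly. Their poses are not given: they have to be found in the camera images.
- collector: Fixed bench-top coin-cell collector, 217 (x) x 180 (y) mm, grey with a flat dark slate deck 42 mm above the bench. Origin on the bench; +x is the sweeping direction to the gate, z up. Deck: x -110 to 47, y -90 to 90 mm, with a lip 4 mm wide and 3 mm high along its front (-x) and side edges. At x = 45 to 51 mm an aluminium rail 12 mm high crosses the deck, open only at the gate in its middle.
- gate (a point): Middle of the gate at deck height, on the front plane of the rail (x 45, y 0, z 42 mm in the collector's frame); its x axis points through the gate into the bin, y along the rail. The gate is 30 mm wide, open above, its ends rounded to 3 mm radius. 2 mm past this point the deck ends in a drop: a cell whose centre is well past that edge tips into the bin.
- bin (a point): Centre of the bin's floor (x 75, y 0, z 7 mm in the collector's frame), 35 mm below the deck. The bin reaches from x 47 to 103 and y -86 to 86 mm. From x 61.5 to 107 mm it has a fixed clear cover whose top is 57 mm above the bench, so cells enter only by the gate.
- shutter (a joint): Sliding steel shutter of the gate, behind the front rail and no higher than it, m: 0 = fully closed (end stop), 0.037 = fully open (end stop). It slides along the collector's +y to open and -y to close, drags with about 1.5 N and stays where it is left. It may start up to 2 mm open.
- shutter_tab (a point): Centre of the blue thumb tab that stands on the shutter and moves with it, 70 mm above the bench. Tab: 16 (x) x 10 (y) x 24 (z) mm, from 58 to 82 mm above the bench, clear above rails and cover. Shutter closed: over the middle of the gate, at x 53.7, y 0 mm in the collector's frame. Push on its -y face to open, on its +y face to close.
- dead_1: Spent coin cell: flat steel disc of 24.5 mm diameter, 7.7 mm thick, 11 to 17 g, lying on the deck, with a red 14 mm dot on top. Origin at the centre of the disc. Starts 85 to 110 mm before the gate, 40 mm or more from the other cells; the three cells lie left, middle and right on the deck in random order.
- dead_2: The other spent coin cell, the same as dead_1, also with a red dot.
- good: Good coin cell: same size, bare steel top without a dot. It stays on the deck.
- flux_bottle: Small amber dropper bottle, 34 mm diameter, 96 mm tall, on the bench left of the collector. Origin at its foot.
- kapton_tape: Roll of amber tape lying flat, 62 mm diameter, 12 mm high, left of the collector. Origin under its centre.
- tweezers: Steel tweezers, 123 mm long, 9 mm high, lying right of the collector. Origin under the middle.
- marker_black: White and black marker pen, 126 mm long, 13 mm thick, lying in front of the collector (robot side). Origin under the middle.
- label_tape: Roll of white tape lying flat, 52 mm diameter, 18 mm high, right of the collector. Origin under its centre.
Things that resemble listed ones, but are neither listed nor needed, are in the scene too. What is shaped like the good but green or orange is not meant. What is shaped like the dead_1 but pink is not meant.

How it is judged:
By the outcome, as a careful person would: the job done as asked, in the order asked, and still so for the second after the job is handed in, with the robot touching nothing.
It also fails if it takes over 54 s, if anything falls off the work surface, if the arm or the gripper's body presses on something with over 40 N, if the wrist force passes 120 N, or if a joint passes its speed limit or range.

### The arm

A 6-joint arm with a two-finger parallel gripper is mounted at the origin on a cart in front of the work surface, level with it; the furniture and walls round the work are solid. World frame = base frame: x ahead of the robot, y to its left, z up, the work surface at z = 0. Lengths are in m, angles in rad, forces in N, time in s.
With the tool pointing down it reaches from about 0.3 to 0.75 m from the base axis. Payload 8.5 kg.
Tool frame: the origin (TCP) lies between the finger pads; the fingertips stand 25 mm ahead of it and the grasp point (between the pads) lies 6 mm ahead of it; z points along the fingers, y is the line along which they close (so a half turn about z gives the same grasp; the last joint's range is limited). The gripper opens to 85 mm and grips with 20 to 120 N. Pads are 22 mm wide; open, the fingers measure 114 mm over their backs; the gripper's body (76 mm by 85 mm) begins 54 mm behind the grasp point. The pads swing forward as they close: fully open they stand 13 mm farther back than shut.
Start: joints at [-1.479, 0.381, 1.297, -0, 1.464, -0.215], TCP at [0.166, -0.524, 0.256] pointing down, gripper open.
Joint ranges: [-3.11, 3.11], [-0.89, 2.33], [0.22, 2.48], [-1.42, 4.56], [0.17, 2.85], [-2.88, 2.88]. Speed limits (rad/s): [2.39, 2.39, 3.14, 3.14, 3.14, 3.14].

### API

Orientations are given as a unit quaternion [x, y, z, w].
In Python, from station import get_obs, get_image, get_calibration, sign_off gives the robot as it stands.
- The arm moves only by the tool servo_tool, never from a script. Its argument "increments" is a list of rows, each a list of 2 entries, a list of its own where there are three numbers: the shift along the world's x, y, z as a fraction of full scale, then the turn, a rotation vector about the world's x, y, z as a fraction of full scale. In form: [[[tx, ty, tz], [rx, ry, rz]], ...]. A call has 1 to 20 rows; each row shifts and turns the commanded pose from where the row before left it; what a row does not reach is not made up. Full scale, the value 1, is 10 cm for a shift and 180 degrees for a turn. A row lasts 1/8 s, in which the tool goes at most 62.5 mm and 10.7 degrees, less where a joint would pass 70% of its speed; a pose out of reach is approached as far as the arm can. A call with a number of a shift or a turn outside -1 to 1 is refused whole. A call with a gripper value outside its range is refused whole. "claw" is the opening, from 0 (shut) to 1 (fully open), set as the call begins (left out, the last holds). The fingers move at their own pace and stop on an object; "squeeze" is the grip in N (left out, the last holds). Time passes only in rows, so rows that do not move let the fingers close. It gives the time, the measured TCP pose, the force, the opening and the grip force at its end, in the units of the state.
- get_obs(): the state, without advancing time (a new reading comes with each control period).
- get_image(name): name is "scene" or "top" or "wrist"; returns (picture, depth): 384x512x3 uint8, red, green, blue; 384x512 float32, m along the optical axis (not along the pixel's ray), 0 where there is no reading.
- get_calibration(name): a dict with "fx", "fy", "cx", "cy" (pixels), "extrinsics" (4x4, takes a point from camera to world coordinates). Camera axes: x right, y down, z forward; pixel columns grow to the right and rows downward; lengths in m; the calibration is good to about 2 mm. A picture is of the moment at which its call begins: read the wrist's pose just before it. get_calibration takes no time and is no camera call; for the wrist camera it gives the pose at the moment of the call.
- sign_off(): hands the job in; it is judged then, once.
The state is a dict: "t": time; "qpos": joint angles; "joint_vel": joint speeds; "joint_torque": joint torques, N m; "position": TCP position; "eef_rot": TCP orientation; "ft_force": force on the tool from outside, world axes, zero at the start; "torque": the same for the moment, N m; "opening": finger opening in m; "finger_force": force on a finger pad.
Only numpy, scipy, OpenCV 4.12 (cv2) and the standard library are available. Lean on these libraries where they do the work, as an engineer would, in place of code of your own. Each camera call takes 0.05 s, during which the arm holds its last target. There are 200 camera calls.

## Working session

There is one attempt and no reset: what is moved stays moved. The work goes in short steps, Python scripts to look and compute and a tool call to move; the robot and the scene stay as the last step left them, time stands still between calls to the robot, and variables do not carry over. Pictures are saved under pics/ and viewed, at most 10 in all, crops included, and the job is handed in when it is done.

Besides the shell and the picture viewer there is one more tool, called after "Call:" by a JSON object that holds its "name" and its "arguments", one argument or row to a line. servo_tool: Moves the arm, as the interface text tells. Shift numbers are shares of 10 cm and turn numbers shares of 180 degrees, none past 1 either way. Its arguments: {"type":"object","properties":{"increments":{"type":"array"},"claw":{"type":"number"},"squeeze":{"type":"number"}},"required":["increments"]}

```bash
mkdir -p pics; python3 - <<'E'
from station import *
import cv2,numpy as np
for n in ("top","scene"):
    p,d=get_image(n); c=get_calibration(n)
    cv2.imwrite(f"pics/{n}0.png",p[:,:,::-1]); np.savez(f"{n}0.npz",p=p,d=d,E=c["extrinsics"],K=[c[k] for k in("fx","fy","cx","cy")])
    print(n,[c[k] for k in("fx","fy","cx","cy")],np.round(c["extrinsics"],3).tolist())
o=get_obs();print(o["t"],o["position"],o["eef_rot"],o["opening"])
E
```

```text
top [425.3452648186511, 425.3452648186511, 252.5967184261969, 192.4574167105026] [[-0.001, -0.992, 0.125, 0.402], [-1.0, 0.001, -0.001, 0.023], [0.001, -0.125, -0.992, 0.949], [0.0, 0.0, 0.0, 1.0]]
scene [488.2714606649435, 488.2714606649435, 253.87517887167007, 197.34653073349463] [[-0.663, -0.379, 0.646, -0.025], [-0.749, 0.334, -0.572, 0.516], [0.001, -0.863, -0.505, 0.498], [0.0, 0.0, 0.0, 1.0]]
0.1 [ 0.16607367 -0.52408669  0.25577408] [ 9.88258345e-01  1.52790791e-01  3.29949169e-05 -6.44976245e-04] 0.08504864296713512
```

View pics/top0.png

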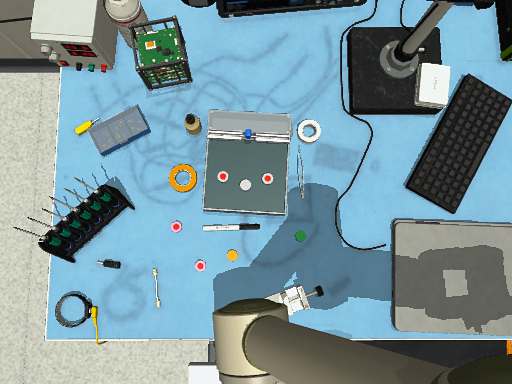

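View pics/scene0.png

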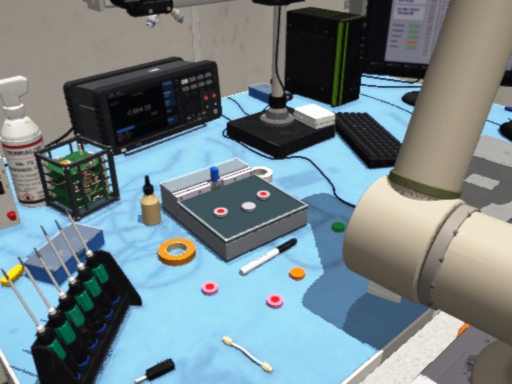

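The top view shows the red-dotted discs on the deck at (223,176) and (267,178), with the bare cell at (245,185) and the tab at (248,133). The discs at (176,227) and (200,266) are on the bench and pinkish, and the green and orange ones are on the bench too, so they're decoys. Next I'll measure and take an enlarged crop to confirm.

```bash
cat > h.py <<'E'
import numpy as np,cv2
def load(n):
    z=np.load(n);return z["p"],z["d"],z["E"],z["K"]
def ray(uv,h,E,K):
    uv=np.atleast_2d(uv).astype(float)
    r=np.c_[(uv[:,0]-K[2])/K[0],(uv[:,1]-K[3])/K[1],np.ones(len(uv))]@E[:3,:3].T
    return E[:3,3]+r*((h-E[2,3])/r[:,2])[:,None]
def blobs(m,amin=15):
    n,_,s,c=cv2.connectedComponentsWithStats(m.astype(np.uint8))
    return [(c[i],s[i,4]) for i in range(1,n) if s[i,4]>=amin]
E
python3 - <<'E'
from h import *
for n,off in(("top0",0),("scene0",0)):
    p,d,E,K=load(n+".npz"); hsv=cv2.cvtColor(p,cv2.COLOR_RGB2HSV); H,S,V=[hsv[...,i].astype(int) for i in range(3)]
    red=((H<8)|(H>168))&(S>120)&(V>120)
    for c,a in blobs(red,10): print(n,"red",c.round(1),a,ray(c,.0497,E,K)[0].round(4),"sat",S[int(c[1]),int(c[0])],"hue",H[int(c[1]),int(c[0])])
    b=(H>105)&(H<125)&(S>170)&(V>80)
    for c,a in blobs(b,10): print(n,"blue",c.round(1),a,ray(c,.082 if n=="top0" else .07,E,K)[0].round(4))
p,d,E,K=load("top0.npz")
print("deck px sample",p[200,230],p[160,245],"lip/rail rows at col245",[(r,p[r,225].tolist()) for r in range(128,148)])
hsv=cv2.cvtColor(p,cv2.COLOR_RGB2HSV).astype(int)
dk=(abs(p.astype(int)-p[200,230].astype(int)).sum(2)<40).astype(np.uint8)
n,l,s,c=cv2.connectedComponentsWithStats(dk); i=l[200,230]; m=(l==i).astype(np.uint8)
q=np.argwhere(m)[:,::-1]; w=ray(q,.042,E,K)[:,:2]
r=cv2.minAreaRect((w*1000).astype(np.float32)); print(r, cv2.boxPoints(r).round(1).tolist())
# bare steel
g=((hsv[...,1]<40)&(hsv[...,2]>140)).astype(np.uint8)[165:205,210:285]
for c,a in blobs(g,20): c=c+[210,165];print("steel",c.round(1),a,ray(c,.0497,E,K)[0].round(4))
cv2.imwrite("pics/crop0.png",cv2.resize(p[100:225,195:300,::-1],None,fx=4.7,fy=4.7,interpolation=cv2.INTER_CUBIC))
E
```

```text
top0 red [102.9  67. ] 31 [0.7951 0.3529 0.0497] sat 218 hue 0
top0 red [222.6 176. ] 28 [0.5507 0.0862 0.0497] sat 226 hue 2
top0 red [267.4 178.1] 29 [ 0.5463 -0.0097  0.0497] sat 221 hue 2
top0 red [175.6 226.5] 31 [0.443  0.1845 0.0497] sat 222 hue 2
top0 red [199.9 265.5] 29 [0.3617 0.132  0.0497] sat 210 hue 2
top0 blue [240.6   1.6] 14 [0.9301 0.0479 0.082 ]
top0 blue [230.1   2.6] 12 [0.9277 0.0707 0.082 ]
top0 blue [247.9 133.6] 47 [0.6352 0.0317 0.082 ]
scene0 red [262.8 193.1] 18 [ 0.5481 -0.0145  0.0497] sat 225 hue 1
scene0 red [220.1 210.6] 23 [0.5521 0.0823 0.0497] sat 227 hue 1
scene0 red [ 11.2 214.3] 53 [0.7789 0.3581 0.0497] sat 215 hue 0
scene0 red [209.2 286.3] 47 [0.4056 0.2162 0.0497] sat 227 hue 1
scene0 red [209.6 292.1] 21 [0.3958 0.223  0.0497] sat 119 hue 170
scene0 red [274.5 298.9] 54 [0.3274 0.1659 0.0497] sat 228 hue 1
scene0 red [274.  305.1] 19 [0.3192 0.1746 0.0497] sat 122 hue 170
scene0 blue [258.7  94.8] 129 [ 0.9236 -0.3419  0.07  ]
scene0 blue [508.  108.3] 15 [ 0.4308 -0.7444  0.07  ]
scene0 blue [125. 129.] 49 [0.9456 0.0475 0.07  ]
scene0 bl
[... 823 characters left out ...]
 108]), (134, [143, 139, 137]), (135, [251, 255, 253]), (136, [245, 247, 245]), (137, [245, 250, 249]), (138, [214, 213, 210]), (139, [109, 105, 102]), (140, [56, 77, 77]), (141, [83, 106, 104]), (142, [81, 105, 103]), (143, [80, 105, 103]), (144, [82, 105, 103]), (145, [82, 105, 105]), (146, [83, 104, 103]), (147, [84, 105, 104])]
((555.701171875, 35.05735778808594), (176.18898010253906, 153.93429565429688), 86.40390014648438) [[473.3999938964844, -48.0], [627.0, -57.70000076293945], [638.0, 118.19999694824219], [484.3999938964844, 127.80000305175781]]
steel [222.2 176.2] 60 [0.5503 0.0869 0.0497]
steel [267.6 178.1] 62 [ 0.5461 -0.0102  0.0497]
steel [245.1 184.4] 97 [0.5326 0.0379 0.0497]
```

View pics/crop0.png

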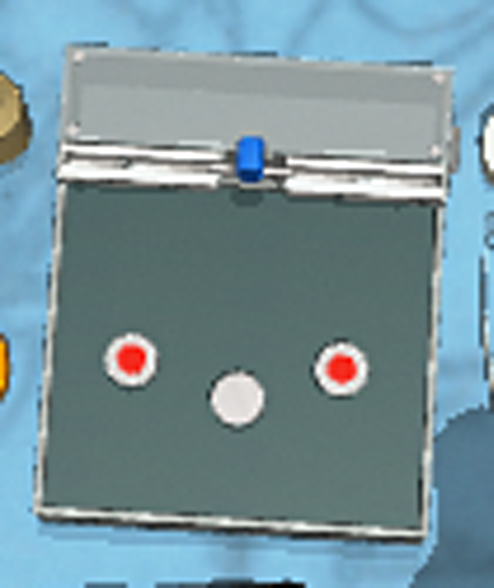

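The crop confirms it: dotted cells at crop (130,360) and (341,369), bare cell at (237,400), gate middle near (251,182). I'll move above the deck for a wrist view.

Call:
{"name": "servo_tool", "arguments": {
  "increments": [
    [[0.28,0.4,0],[0,0,-0.0084]],
    [[0.28,0.4,0],[0,0,-0.0084]],
    [[0.28,0.4,0],[0,0,-0.0084]],
    [[0.28,0.4,0],[0,0,-0.0084]],
    [[0.28,0.4,0],[0,0,-0.0084]],
    [[0.28,0.4,0],[0,0,-0.0084]],
    [[0.28,0.4,0],[0,0,-0.0084]],
    [[0.28,0.4,0],[0,0,-0.0084]],
    [[0.28,0.4,0],[0,0,-0.0084]],
    [[0.28,0.4,0],[0,0,-0.0084]],
    [[0.28,0.4,0],[0,0,-0.0084]],
    [[0.28,0.4,0],[0,0,-0.0084]],
    [[0.28,0.4,0],[0,0,-0.0084]],
    [[0.28,0.4,0],[0,0,-0.0084]],
    [[0,0,0],[0,0,0]],
    [[0,0,0],[0,0,0]]
  ],
  "claw": 0.15
}}

```text
t: 2.1
position: [0.5577, 0.0354, 0.2559]
eef_rot: [1.0, -0.031, -0.001, 0.0]
ft_force: [-0.3, -0.3, 0.7]
opening: 0.0131
finger_force: 0.0
```

```bash
python3 - <<'E'
from station import *
from h import *
o=get_obs();c=get_calibration("wrist");p,d=get_image("wrist")
E=np.array(c["extrinsics"]);K=np.array([c[k] for k in("fx","fy","cx","cy")])
np.savez("wrist0.npz",p=p,d=d,E=E,K=K);cv2.imwrite("pics/wrist0.png",p[:,:,::-1])
print(o["t"],o["position"],o["eef_rot"],o["opening"],o["ft_force"]);print(K,E.round(3))
hsv=cv2.cvtColor(p,cv2.COLOR_RGB2HSV).astype(int);H,S,V=[hsv[...,i] for i in range(3)]
for c,a in blobs(((H<8)|(H>168))&(S>120)&(V>120),40): print("red",c.round(1),a,ray(c,.0497,E,K)[0].round(4))
for c,a in blobs((H>105)&(H<125)&(S>170)&(V>80),60): print("blue",c.round(1),a,ray(c,.082,E,K)[0].round(4),ray(c,.07,E,K)[0].round(4))
E
```

```text
2.1 [0.55772868 0.03541791 0.25593774] [ 9.99514454e-01 -3.11534632e-02 -5.55239948e-04  9.37325130e-05] 0.01306782815756429 [-0.27941551 -0.33737466  0.73846745]
[276.01519902 276.01519902 250.01821638 190.3312336 ] [[-0.063 -0.948 -0.311  0.637]
 [-0.998  0.061  0.019  0.03 ]
 [ 0.001  0.312 -0.95   0.373]
 [ 0.     0.     0.     1.   ]]
red [210.2 177.9] 93 [0.5505 0.0833 0.0497]
red [289.3 176.5] 82 [ 0.5461 -0.0127  0.0497]
red [151.1 242.6] 112 [0.4677 0.1703 0.0497]
blue [250.5  99. ] 145 [0.6381 0.0288 0.082 ] [0.6382 0.0288 0.07  ]
```

View pics/wrist0.png

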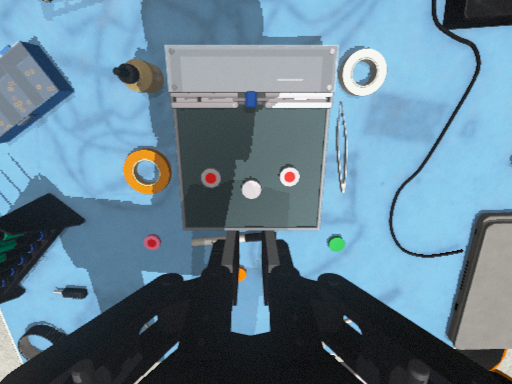

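The wrist view shows the dotted cells at (210,178) and (289,177), the bare one at (251,188), and the tab at (250,99). Fingertips are at about row 235 and centred on column 250. I'll measure the tips and deck edges from the same picture.

```bash
python3 - <<'E'
from h import *
p,d,E,K=load("wrist0.npz")
def P(u,v):
    z=d[v,u]; return (E@[(u-K[2])/K[0]*z,(v-K[3])/K[1]*z,z,1])[:3].round(4)
for v in (233,236,240,246,255):
    near=[u for u in range(215,290) if 0<d[v,u]<.25]
    if near:
        g=np.split(near,np.where(np.diff(near)>1)[0]+1); print(v,[(int(x[0]),int(x[-1]),P(x[0],v).tolist(),P(x[-1],v).tolist()) for x in g])
# heights along deck rows: lips/sides & gate
for v in (125,150,205):
    zz=[P(u,v)[2] for u in range(150,360)]; ok=[150+i for i,z in enumerate(zz) if z>.03]; a,b=min(ok),max(ok)
    print("edges",v,a,b,ray([[a-.5,v],[b+.5,v]],.045,E,K)[:,:2].round(4).tolist())
print("rail row",[(u,int(p[104,u].mean())) for u in range(234,268)])
print("col 200",[(v,int(p[v,200].mean()),P(200,v).tolist()) for v in range(94,112)])
E
```

```text
233 [(227, 239, [0.5692, 0.0464, 0.2371], [0.5672, 0.0401, 0.234]), (262, 274, [0.5664, 0.0273, 0.2339], [0.5674, 0.0208, 0.2366])]
236 [(227, 239, [0.5687, 0.0463, 0.2396], [0.5659, 0.0402, 0.235]), (262, 274, [0.5648, 0.0274, 0.2344], [0.5678, 0.0212, 0.241])]
240 [(217, 239, [0.5656, 0.0522, 0.2376], [0.5641, 0.0403, 0.2363]), (262, 284, [0.5628, 0.0276, 0.2354], [0.5634, 0.0156, 0.2378])]
246 [(215, 239, [0.5657, 0.0525, 0.2443], [0.5606, 0.0406, 0.2366]), (262, 288, [0.5599, 0.0278, 0.2369], [0.5633, 0.0142, 0.2443])]
255 [(215, 239, [0.5656, 0.0515, 0.253], [0.5556, 0.0409, 0.2378]), (262, 289, [0.5556, 0.0281, 0.2391], [0.5629, 0.0148, 0.2524])]
edges 125 175 328 [[0.6152, 0.1185], [0.6039, -0.0599]]
edges 150 177 326 [[0.5862, 0.1204], [0.5748, -0.0582]]
edges 205 182 321 [[0.516, 0.1243], [0.5046, -0.0535]]
rail row [(234, 201), (235, 184), (236, 183), (237, 162), (238, 111), (239, 84), (240, 90), (241, 91), (242, 92), (243, 89), (244, 84), (245, 82), (246, 84), (247, 87), (248, 98), (249, 95), (250, 101), (251, 100), (252, 98), (253, 95), (254, 89), (255, 78), (256, 78), (257, 86), (258, 90), (259, 90), (260, 93), (261, 90), (262, 92), (263, 93), (264, 100), (265, 149), (266, 184), (267, 185)]
col 200 [(94, 168, [0.6469, 0.0835, 0.0532]), (95, 165, [0.6458, 0.0835, 0.0539]), (96, 145, [0.6448, 0.0835, 0.0545]), (97, 70, [0.6439, 0.0845, 0.0494]), (98, 74, [0.6428, 0.0845, 0.05]), (99, 85, [0.6418, 0.0848, 0.049]), (100, 78, [0.6407, 0.085, 0.0486]), (101, 84, [0.6397, 0.0847, 0.051]), (102, 153, [0.6386, 0.0846, 0.0526]), (103, 179, [0.6376, 0.0846, 0.0533]), (104, 177, [0.6365, 0.0848, 0.0528]), (105, 174, [0.6355, 0.0846, 0.0546]), (106, 172, [0.6344, 0.0853, 0.0515]), (107, 152, [0.6334, 0.085, 0.0539]), (108, 55, [0.6321, 0.0871, 0.0424]), (109, 68, [0.631, 0.0876, 0.0406]), (110, 70, [0.6299, 0.0876, 0.0413]), (111, 69, [0.6288, 0.0877, 0.0413])]
```

Call:
{"name": "servo_tool", "arguments": {
  "increments": [
    [[0.4,-0.19,0],[0,0,0]],
    [[0.39,-0.19,0],[0,0,0]],
    [[0,0,-0.45],[0,0,0]],
    [[0,0,-0.45],[0,0,0]],
    [[0,0,-0.4],[0,0,0]],
    [[0,0,-0.29],[0,0,0]],
    [[0,0,-0.1],[0,0,0]],
    [[0,0,0],[0,0,0]]
  ],
  "claw": 0
}}

```text
t: 3.15
position: [0.6371, -0.003, 0.0877]
eef_rot: [0.999, -0.032, 0.0, 0.0]
ft_force: [0.7, 0.2, -0.0]
opening: 0.0001
finger_force: 0.0
```

Call:
{"name": "servo_tool", "arguments": {
  "increments": [
    [[0.003,0.06,0],[0,0,0]],
    [[0.003,0.06,0],[0,0,0]],
    [[0.003,0.06,0],[0,0,0]],
    [[0.003,0.06,0],[0,0,0]],
    [[0.003,0.06,0],[0,0,0]],
    [[0.003,0.06,0],[0,0,0]],
    [[0.003,0.06,0],[0,0,0]],
    [[0,0,0],[0,0,0]]
  ]
}}

```text
t: 4.15
position: [0.639, 0.0404, 0.0871]
eef_rot: [1.0, -0.031, -0.0, -0.0]
ft_force: [-0.4, -1.2, 1.3]
opening: -0.0002
finger_force: 0.0
```

Call:
{"name": "servo_tool", "arguments": {
  "increments": [
    [[0,0.02,0],[0,0,0]],
    [[0,0.02,0],[0,0,0]],
    [[0,0.015,0],[0,0,0]],
    [[0,0,0],[0,0,0]]
  ]
}}

```text
t: 4.65
position: [0.6391, 0.0453, 0.0873]
eef_rot: [1.0, -0.031, -0.0, -0.0]
ft_force: [-0.3, -0.9, 0.3]
opening: 0.0
finger_force: 0.3
```

Call:
{"name": "servo_tool", "arguments": {
  "increments": [
    [[0,0.015,0],[0,0,0]],
    [[0,0.015,0],[0,0,0]],
    [[0,0,0],[0,0,0]]
  ]
}}

```text
t: 5.03
position: [0.6392, 0.0476, 0.0873]
eef_rot: [1.0, -0.031, -0.0, 0.001]
ft_force: [0.5, -4.1, -1.0]
opening: -0.0003
finger_force: 2.4
```

Call:
{"name": "servo_tool", "arguments": {
  "increments": [
    [[0,0.012,0],[0,0,0]],
    [[0,0,0],[0,0,0]]
  ]
}}

```text
t: 5.28
position: [0.6393, 0.0478, 0.0873]
eef_rot: [1.0, -0.032, -0.0, 0.001]
ft_force: [-0.2, -9.6, -1.3]
opening: -0.0001
finger_force: 4.7
```

Call:
{"name": "servo_tool", "arguments": {
  "increments": [
    [[0,-0.15,0],[0,0,0]],
    [[0,0,0.4],[0,0,0]],
    [[-0.2,0,0.4],[0,0,0]],
    [[-0.4,0,0],[0,0,0]],
    [[-0.2,0,0],[0,0,0]],
    [[0,0,0],[0,0,0]],
    [[0,0,0],[0,0,0]]
  ],
  "claw": 0.15
}}

```text
t: 6.15
position: [0.56, 0.0343, 0.1674]
eef_rot: [1.0, -0.031, 0.0, -0.0]
ft_force: [0.1, 0.4, -0.2]
opening: 0.0127
finger_force: 0.0
```

```bash
python3 - <<'E'
from station import *
from h import *
o=get_obs();c=get_calibration("wrist");p,d=get_image("wrist")
E=np.array(c["extrinsics"]);K=np.array([c[k] for k in("fx","fy","cx","cy")])
np.savez("wrist1.npz",p=p,d=d,E=E,K=K)
print(o["t"],o["position"],o["eef_rot"],o["opening"],o["ft_force"])
hsv=cv2.cvtColor(p,cv2.COLOR_RGB2HSV).astype(int);H,S,V=[hsv[...,i] for i in range(3)]
for c,a in blobs(((H<8)|(H>168))&(S>120)&(V>120),40): print("red",c.round(1),a,ray(c,.0497,E,K)[0].round(4))
for c,a in blobs((H>105)&(H<125)&(S>170)&(V>80),60): print("blue",c.round(1),a,ray(c,.082,E,K)[0].round(4))
q=ray([[0,0]],0,E,K)
from numpy.linalg import inv
g=inv(E)@[.630,.028,.048,1]; u,v=K[0]*g[0]/g[2]+K[2],K[1]*g[1]/g[2]+K[3]; print("gate px",u,v)
u,v=int(u),int(v); a,b=max(v-60,0),v+110; cr=p[a:b,u-110:u+110,::-1]
cv2.imwrite("pics/gate1.png",cv2.resize(cr,None,fx=3.4,fy=3.4,interpolation=cv2.INTER_CUBIC)); print("crop origin",u-110,a)
E
```

```text
6.15 [0.56000338 0.03425615 0.16743528] [ 9.99506333e-01 -3.14151800e-02  4.03533465e-04 -1.18868230e-04] 0.012712092774443639 [ 0.0548479   0.4331352  -0.24727316]
red [301.3 204.9] 145 [ 0.5461 -0.0126  0.0497]
red [196.1 206.5] 163 [0.5507 0.0832 0.0497]
red [126.  280.5] 215 [0.4762 0.1632 0.0497]
blue [200.2 102.1] 392 [0.6405 0.0631 0.082 ]
gate px 251.02819444105077 112.37710243950269
crop origin 141 52
```

View pics/gate1.png

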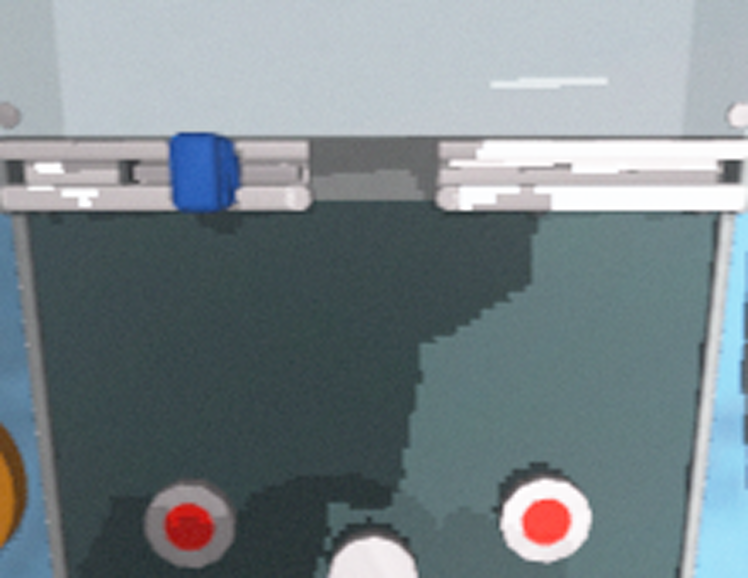

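The gate lies at crop columns 310–438, whose middle is px 251, as predicted. It is clear, with the tab far left at crop (200,172). Next is the left cell.

Call:
{"name": "servo_tool", "arguments": {
  "increments": [
    [[-0.17,0.29,0],[0,0,-0.05]],
    [[-0.17,0.296,0],[0,0,-0.05]],
    [[0,0,-0.3],[0,0,0]],
    [[0,0,-0.3],[0,0,0]],
    [[0,0,-0.25],[0,0,0]],
    [[0,0,-0.1],[0,0,0]],
    [[0,0,0],[0,0,0]]
  ]
}}

```text
t: 7.08
position: [0.5256, 0.093, 0.0721]
eef_rot: [0.982, -0.187, -0.0, 0.0]
ft_force: [-0.4, 0.3, 0.8]
opening: 0.0127
finger_force: 0.0
```

Call:
{"name": "servo_tool", "arguments": {
  "increments": [
    [[0,0,-0.02],[0,0,0]],
    [[0,0,-0.015],[0,0,0]],
    [[0,0,0],[0,0,0]]
  ]
}}

```text
t: 7.45
position: [0.5253, 0.093, 0.0691]
eef_rot: [0.982, -0.187, 0.0, -0.0]
ft_force: [-0.7, 0.4, -0.5]
opening: 0.013
finger_force: 0.0
```

Call:
{"name": "servo_tool", "arguments": {
  "increments": [
    [[0,0,-0.015],[0,0,0]],
    [[0.045,-0.018,0],[0,0,0]],
    [[0.058,-0.054,0],[0,0,0]],
    [[0.058,-0.054,0],[0,0,0]],
    [[0.058,-0.054,0],[0,0,0]],
    [[0.058,-0.054,0],[0,0,0]],
    [[0,0,0],[0,0,0]]
  ]
}}

```text
t: 8.32
position: [0.5537, 0.0689, 0.0674]
eef_rot: [0.982, -0.188, 0.001, 0.0]
ft_force: [0.9, -0.8, 1.6]
opening: 0.0132
finger_force: 0.7
```

```bash
cat > look.py <<'E'
import sys
from station import *
from h import *
o=get_obs();c=get_calibration("wrist");p,d=get_image("wrist")
E=np.array(c["extrinsics"]);K=np.array([c[k] for k in("fx","fy","cx","cy")])
np.savez("last.npz",p=p,d=d,E=E,K=K)
print(o["t"],o["position"].round(4),o["eef_rot"].round(3),o["ft_force"].round(1))
hsv=cv2.cvtColor(p,cv2.COLOR_RGB2HSV).astype(int);H,S,V=[hsv[...,i] for i in range(3)]
G=np.array([.630,.028])
for c,a in blobs(((H<8)|(H>168))&(S>120)&(V>80),60):
    w=ray(c,.0497,E,K)[0,:2]; q=w-G
    print("red",c.round(0),a,w.round(4),"coll",(q[0]*.998-q[1]*.061).round(4),(q[0]*.061+q[1]*.998).round(4))
if len(sys.argv)>1: cv2.imwrite(f"pics/{sys.argv[1]}.png",p[:,:,::-1])
E
python3 look.py w2
```

```text
8.325 [0.5537 0.0689 0.0674] [ 0.982 -0.188  0.001  0.   ] [ 0.9 -0.8  1.6]
red [250. 215.] 471 [0.5741 0.0598] coll -0.0577 0.0283
red [397. 214.] 457 [ 0.5461 -0.0124] coll -0.0813 -0.0455
```

View pics/w2.png

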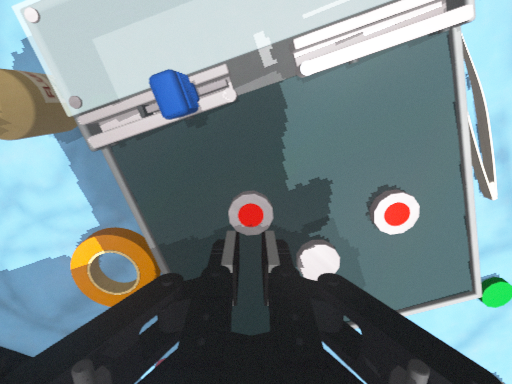

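The cell is cradled between the fingertips at (250,215). The good cell at (318,260) hasn't been touched.

Call:
{"name": "servo_tool", "arguments": {
  "increments": [
    [[0.065,-0.045,0],[0,0,0]],
    [[0.06,-0.05,0],[0,0,0]],
    [[0.056,-0.052,0],[0,0,0]],
    [[0.054,-0.052,0],[0,0,0]],
    [[0.052,-0.053,0],[0,0,0]],
    [[0.052,-0.052,0],[0,0,0]],
    [[0,0,0],[0,0,0]]
  ]
}}

```text
t: 9.25
position: [0.5877, 0.0383, 0.0674]
eef_rot: [0.982, -0.188, 0.001, 0.0]
ft_force: [1.5, -1.0, 2.9]
opening: 0.0125
finger_force: 1.1
```

```bash
python3 look.py
```

```text
9.25 [0.5877 0.0383 0.0674] [ 0.982 -0.188  0.001  0.   ] [ 1.5 -1.   2.9]
red [250. 215.] 474 [0.6079 0.0294] coll -0.0222 0.0
red [359. 280.] 249 [ 0.5472 -0.0138] coll -0.0801 -0.0468
```

Call:
{"name": "servo_tool", "arguments": {
  "increments": [
    [[0,-0.022,0],[0,0,0.034]],
    [[0.002,-0.022,0],[0,0,0.033]],
    [[0.004,-0.023,0],[0,0,0.033]],
    [[0.05,-0.003,0],[0,0,0]],
    [[0.05,-0.003,0],[0,0,0]],
    [[0,0,0],[0,0,0]]
  ]
}}

```text
t: 10.05
position: [0.5974, 0.0319, 0.0674]
eef_rot: [0.999, -0.032, -0.0, 0.0]
ft_force: [-1.9, -0.4, 4.4]
opening: 0.0126
finger_force: 2.2
```

```bash
python3 look.py
```

```text
10.05 [0.5974 0.0319 0.0674] [ 0.999 -0.032 -0.     0.   ] [-1.9 -0.4  4.4]
red [250. 216.] 475 [0.6188 0.0296] coll -0.0113 0.001
```

Call:
{"name": "servo_tool", "arguments": {
  "increments": [
    [[0.03,-0.008,0.007],[0,0,0]],
    [[0.04,-0.008,0],[0,0,0]],
    [[0.04,-0.003,0],[0,0,0]],
    [[0.04,-0.003,0],[0,0,0]],
    [[0.03,-0.002,0],[0,0,0]],
    [[0,0,0],[0,0,0]]
  ]
}}

```text
t: 10.85
position: [0.6156, 0.0295, 0.0679]
eef_rot: [1.0, -0.031, 0.0, 0.0]
ft_force: [-1.6, 0.8, 0.2]
opening: 0.0131
finger_force: 0.0
```

```bash
python3 look.py
```

```text
10.85 [0.6156 0.0295 0.0679] [ 1.    -0.031  0.     0.   ] [-1.6  0.8  0.2]
```

Call:
{"name": "servo_tool", "arguments": {
  "increments": [
    [[-0.03,0,0.1],[0,0,0]],
    [[-0.1,-0.1,0.3],[0,0,0]],
    [[-0.4,-0.2,0.3],[0,0,0.05]],
    [[-0.422,-0.186,0],[0,0,0.05]],
    [[0,0,0],[0,0,0]],
    [[0,0,0],[0,0,0]]
  ]
}}

```text
t: 11.65
position: [0.5208, -0.0191, 0.1387]
eef_rot: [0.992, 0.125, 0.001, 0.0]
ft_force: [0.4, -0.7, 0.3]
opening: 0.0129
finger_force: 0.0
```

```bash
python3 look.py w3
```

```text
11.65 [ 0.5208 -0.0191  0.1387] [0.992 0.125 0.001 0.   ] [ 0.4 -0.7  0.3]
red [249. 173.] 231 [ 0.546  -0.0126] coll -0.0813 -0.0456
red [ 22. 210.] 191 [0.4715 0.1564] coll -0.166 0.1185
red [ 74. 293.] 102 [0.4004 0.1111] coll -0.2342 0.0689
```

View pics/w3.png

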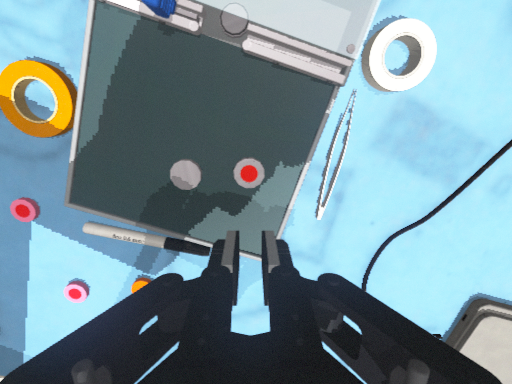

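The first cell is in the bin, visible through the cover at (233,17). The second is at (249,173) and the good one at (185,175), undisturbed.

Call:
{"name": "servo_tool", "arguments": {
  "increments": [
    [[0,0,-0.3],[0,0,0]],
    [[0,0,-0.25],[0,0,0]],
    [[0,0,-0.1],[0,0,0]],
    [[0,0,-0.06],[0,0,0]],
    [[0,0,0],[0,0,0]],
    [[0.043,0.011,0],[0,0,0]],
    [[0.062,0.028,0],[0,0,0]],
    [[0.062,0.029,0],[0,0,0]],
    [[0.062,0.033,0],[0,0,0]],
    [[0,0,0],[0,0,0]]
  ]
}}

```text
t: 12.95
position: [0.5441, -0.0087, 0.0674]
eef_rot: [0.992, 0.126, 0.001, 0.0]
ft_force: [1.1, 0.8, 3.7]
opening: 0.0128
finger_force: 1.7
```

```bash
python3 look.py
```

```text
12.95 [ 0.5441 -0.0087  0.0674] [0.992 0.126 0.001 0.   ] [1.1 0.8 3.7]
red [250. 216.] 472 [ 0.5649 -0.0042] coll -0.063 -0.0361
```

Call:
{"name": "servo_tool", "arguments": {
  "increments": [
    [[0.065,0.043,0.005],[0,0,0]],
    [[0.065,0.045,0],[0,0,0]],
    [[0.062,0.048,0],[0,0,0]],
    [[0.062,0.049,0],[0,0,0]],
    [[0.06,0.05,0],[0,0,0]],
    [[0.059,0.05,0],[0,0,0]],
    [[0.058,0.05,0],[0,0,0]],
    [[0,0,0],[0,0,0]]
  ]
}}

```text
t: 14.0
position: [0.5865, 0.0249, 0.0674]
eef_rot: [0.992, 0.126, 0.0, 0.0]
ft_force: [-0.1, 0.2, 0.2]
opening: 0.0129
finger_force: 0.0
```

```bash
python3 look.py
```

```text
14.0 [0.5865 0.0249 0.0674] [0.992 0.126 0.    0.   ] [-0.1  0.2  0.2]
red [249. 214.] 475 [0.608  0.0299] coll -0.0221 0.0006
red [  9. 329.] 185 [0.4975 0.1542] coll -0.1399 0.1179
```

Call:
{"name": "servo_tool", "arguments": {
  "increments": [
    [[0.002,0.022,0],[0,0,-0.033]],
    [[0.005,0.022,0],[0,0,-0.033]],
    [[0.007,0.02,0],[0,0,-0.034]],
    [[0.05,-0.004,0],[0,0,0]],
    [[0.05,-0.004,0],[0,0,0]],
    [[0,0,0],[0,0,0]]
  ]
}}

```text
t: 14.8
position: [0.598, 0.0299, 0.0675]
eef_rot: [1.0, -0.031, 0.0, 0.0]
ft_force: [-0.4, -0.2, 1.1]
opening: 0.0129
finger_force: 0.0
```

```bash
python3 look.py
```

```text
14.8 [0.598  0.0299 0.0675] [ 1.    -0.031  0.     0.   ] [-0.4 -0.2  1.1]
red [250. 215.] 473 [0.62   0.0276] coll -0.0099 -0.001
```

Call:
{"name": "servo_tool", "arguments": {
  "increments": [
    [[0.03,0.001,0.005],[0,0,0]],
    [[0.04,0.001,0],[0,0,0]],
    [[0.04,-0.002,0],[0,0,0]],
    [[0.04,-0.002,0],[0,0,0]],
    [[0.027,-0.002,0],[0,0,0]],
    [[0,0,0],[0,0,0]]
  ]
}}

```text
t: 15.6
position: [0.6155, 0.0297, 0.068]
eef_rot: [1.0, -0.031, 0.0, -0.0]
ft_force: [-1.0, -0.3, 0.4]
opening: 0.0127
finger_force: 0.0
```

```bash
python3 look.py
```

```text
15.6 [0.6155 0.0297 0.068 ] [ 1.    -0.031  0.    -0.   ] [-1.  -0.3  0.4]
```

Call:
{"name": "servo_tool", "arguments": {
  "increments": [
    [[-0.03,0,0.1],[0,0,0]],
    [[-0.1,0,0.4],[0,0,0]],
    [[-0.4,0,0.3],[0,0,0]],
    [[0,0,0],[0,0,0]]
  ],
  "claw": 0
}}

```text
t: 16.15
position: [0.5613, 0.0299, 0.1511]
eef_rot: [1.0, -0.031, 0.002, 0.0]
ft_force: [-0.4, 0.0, -0.2]
opening: 0.0
finger_force: 0.0
```

```bash
python3 look.py w4; python3 - <<'E'
from h import *
p,d,E,K=load("top0.npz")
def P(u,v):
    z=d[v,u]; return (E@[(u-K[2])/K[0]*z,(v-K[3])/K[1]*z,z,1])[:3].round(4)
pts=np.array([P(u,v) for u in range(180,206) for v in range(108,140)]); b=pts[pts[:,2]>.03]; print("bottle",b.min(0),b.max(0))
E
```

```text
16.15 [0.5613 0.0299 0.1511] [ 1.    -0.031  0.002  0.   ] [-0.4  0.  -0.2]
red [116. 292.] 225 [0.4776 0.161 ] coll -0.1602 0.1234
bottle [0.4023 0.023  0.0304] [0.6863 0.1719 0.9492]
```

View pics/w4.png

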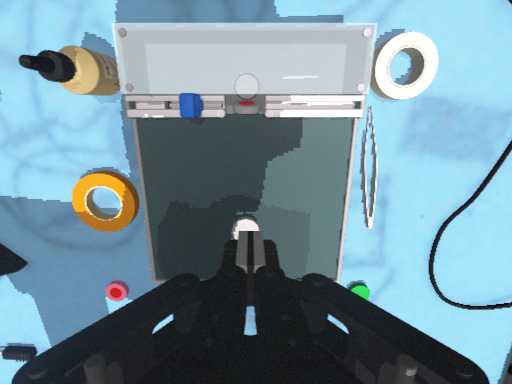

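Both cells are past the rail: one at (246,85), the other at (246,103), seen through the gate. Depth will show whether the second lies low in the bin.

```bash
python3 - <<'E'
from h import *
p,d,E,K=load("last.npz")
for v in range(92,118,2):
    print(v,[(u,*( (E@[(u-K[2])/K[0]*d[v,u],(v-K[3])/K[1]*d[v,u],d[v,u],1])[[0,2]].round(4)), p[v,u].tolist()) for u in (238,246,254)])
cv2.imwrite("pics/c4.png",cv2.resize(p[60:130,180:310,::-1],None,fx=6,fy=6,interpolation=cv2.INTER_CUBIC))
E
```

```text
92 [(238, np.float64(0.6473), np.float64(0.0575), [212, 218, 222]), (246, np.float64(0.647), np.float64(0.0564), [212, 218, 222]), (254, np.float64(0.6466), np.float64(0.0562), [214, 219, 223])]
94 [(238, np.float64(0.646), np.float64(0.0543), [133, 133, 135]), (246, np.float64(0.6456), np.float64(0.0552), [142, 141, 143]), (254, np.float64(0.6453), np.float64(0.0555), [137, 137, 142])]
96 [(238, np.float64(0.6455), np.float64(0.0128), [88, 88, 88]), (246, np.float64(0.645), np.float64(0.0144), [133, 127, 130]), (254, np.float64(0.6446), np.float64(0.0145), [82, 78, 81])]
98 [(238, np.float64(0.6439), np.float64(0.0065), [108, 109, 109]), (246, np.float64(0.6433), np.float64(0.0144), [110, 107, 110]), (254, np.float64(0.6429), np.float64(0.0135), [113, 109, 109])]
100 [(238, np.float64(0.6422), np.float64(0.0063), [100, 102, 102]), (246, np.float64(0.6417), np.float64(0.016), [98, 85, 85]), (254, np.float64(0.6413), np.float64(0.0062), [105, 105, 106])]
102 [(238, np.float64(0.6405), np.float64(0.0234), [115, 87, 91]), (246, np.float64(0.64), np.float64(0.0258), [140, 40, 39]), (254,
[... 708 characters left out ...]
), (246, np.float64(0.6339), np.float64(0.0372), [149, 143, 144]), (254, np.float64(0.6335), np.float64(0.036), [137, 132, 134])]
112 [(238, np.float64(0.6328), np.float64(0.0357), [131, 127, 129]), (246, np.float64(0.6323), np.float64(0.0354), [150, 143, 144]), (254, np.float64(0.6319), np.float64(0.0353), [133, 129, 130])]
114 [(238, np.float64(0.6314), np.float64(0.0414), [58, 69, 74]), (246, np.float64(0.631), np.float64(0.0414), [55, 67, 71]), (254, np.float64(0.6306), np.float64(0.0421), [60, 72, 75])]
116 [(238, np.float64(0.6299), np.float64(0.0407), [66, 81, 85]), (246, np.float64(0.6294), np.float64(0.0405), [67, 81, 83]), (254, np.float64(0.629), np.float64(0.0396), [63, 78, 80])]
```

View pics/c4.png

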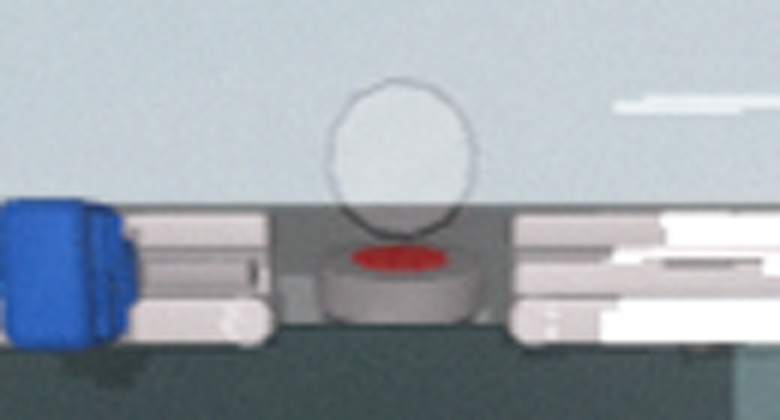

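The second cell is inside the bin. Its upper edge is at z≈0.037, below the deck, and it stands against the wall next to the first cell. It's clear of the shutter, so I can close.

Call:
{"name": "servo_tool", "arguments": {
  "increments": [
    [[0.4,0.3,0],[0,0,0]],
    [[0.41,0.3,0],[0,0,0]],
    [[0,0,0],[0,0,0]],
    [[0,0,-0.3],[0,0,0]],
    [[0,0,-0.25],[0,0,0]],
    [[0,0,-0.09],[0,0,0]],
    [[0,0,0],[0,0,0]]
  ]
}}

```text
t: 17.08
position: [0.6433, 0.0894, 0.0839]
eef_rot: [1.0, -0.031, -0.0, 0.0]
ft_force: [-0.2, 0.4, 0.7]
opening: -0.0002
finger_force: 0.0
```

Call:
{"name": "servo_tool", "arguments": {
  "increments": [
    [[0,0,0.035],[0,0,0]],
    [[-0.003,-0.05,0],[0,0,0]],
    [[-0.003,-0.05,0],[0,0,0]],
    [[-0.003,-0.05,0],[0,0,0]],
    [[-0.003,-0.05,0],[0,0,0]],
    [[-0.003,-0.05,0],[0,0,0]],
    [[-0.003,-0.05,0],[0,0,0]],
    [[-0.003,-0.05,0],[0,0,0]],
    [[-0.002,-0.04,0],[0,0,0]],
    [[0,0,0],[0,0,0]]
  ]
}}

```text
t: 18.32
position: [0.6409, 0.0502, 0.0874]
eef_rot: [1.0, -0.032, -0.0, 0.0]
ft_force: [-0.4, 0.0, 0.1]
opening: 0.0001
finger_force: 0.0
```

Call:
{"name": "servo_tool", "arguments": {
  "increments": [
    [[0,-0.02,0],[0,0,0]],
    [[0,-0.02,0],[0,0,0]],
    [[0,-0.01,0],[0,0,0]],
    [[0,0,0],[0,0,0]]
  ]
}}

```text
t: 18.82
position: [0.6407, 0.0472, 0.0874]
eef_rot: [1.0, -0.031, -0.0, -0.001]
ft_force: [-0.1, 8.7, 0.4]
opening: 0.0001
finger_force: 4.2
```

Call:
{"name": "servo_tool", "arguments": {
  "increments": [
    [[0,-0.01,0],[0,0,0]],
    [[0,0,0],[0,0,0]]
  ]
}}

```text
t: 19.08
position: [0.6407, 0.0471, 0.0874]
eef_rot: [1.0, -0.031, -0.0, -0.002]
ft_force: [0.0, 11.3, -0.1]
opening: -0.0003
finger_force: 6.1
```

Firm stop. I'll retreat and check the tab against its first measured place.

Call:
{"name": "servo_tool", "arguments": {
  "increments": [
    [[0,0.12,0],[0,0,0]],
    [[0,0,0.4],[0,0,0]],
    [[-0.3,-0.1,0.3],[0,0,0]],
    [[-0.48,-0.14,0.15],[0,0,0]],
    [[0,0,0],[0,0,0]],
    [[0,0,0],[0,0,0]]
  ]
}}

```text
t: 19.82
position: [0.5635, 0.0327, 0.1727]
eef_rot: [1.0, -0.031, 0.0, 0.0]
ft_force: [-0.1, 0.0, 0.2]
opening: 0.0001
finger_force: 0.0
```

```bash
python3 look.py; python3 - <<'E'
from h import *
for n in ("wrist0.npz","wrist1.npz","last.npz"):
    p,d,E,K=load(n); hsv=cv2.cvtColor(p,cv2.COLOR_RGB2HSV).astype(int)
    H,S,V=[hsv[...,i] for i in range(3)]; m=(H>105)&(H<125)&(S>150)&(V>60); m[:,:150]=0;m[:,350:]=0;m[130:]=0
    v,u=np.where(m); P=np.array([(E@[(a-K[2])/K[0]*d[b,a],(b-K[3])/K[1]*d[b,a],d[b,a],1])[:3] for a,b in zip(u,v)])
    t=P[P[:,2]>.078]; print(n,len(t),np.median(t,0).round(4),t[:,1].min().round(4),t[:,1].max().round(4))
p,d,E,K=load("last.npz")
g=np.linalg.inv(E)@[.630,.028,.05,1]; u,v=int(K[0]*g[0]/g[2]+K[2]),int(K[1]*g[1]/g[2]+K[3])
cv2.imwrite("pics/end.png",cv2.resize(p[max(v-50,0):v+120,u-100:u+100,::-1],None,fx=3.5,fy=3.5,interpolation=cv2.INTER_CUBIC))
E
```

```text
19.825 [0.5635 0.0327 0.1727] [ 1.    -0.031  0.     0.   ] [-0.1  0.   0.2]
red [127. 281.] 199 [0.476  0.1637] coll -0.162 0.1261
wrist0.npz 150 [0.638  0.0285 0.0814] 0.0229 0.0337
wrist1.npz 331 [0.6406 0.0641 0.0813] 0.0284 0.07
last.npz 298 [0.6382 0.0279 0.0814] 0.0222 0.0339
```

View pics/end.png

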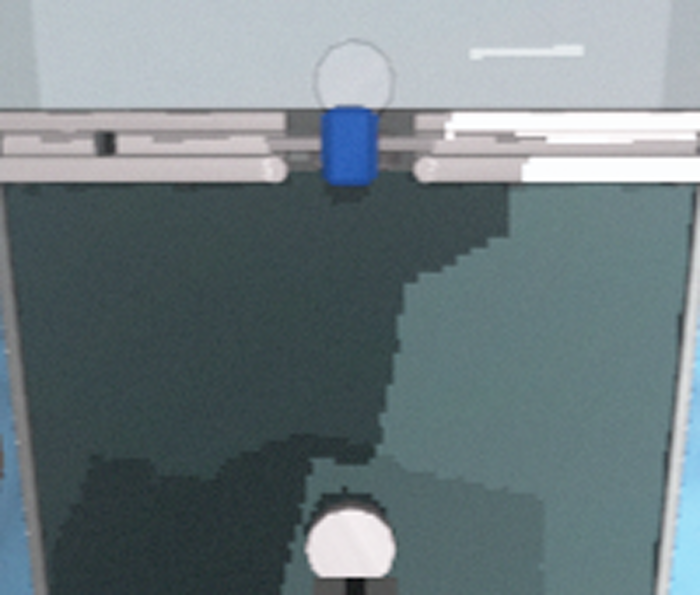

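The tab (349,145) stands over the gate's middle (351) and is slightly further closed than at the start. It stopped firmly, and the good cell (350,545) is in place. Handing in.

```bash
python3 -c "
from station import *
print(sign_off())"
```

```text
the job is handed in; nothing more can be done
None
```

Both red-dot cells are in the bin, the second standing on edge below deck level; the shutter is closed to its stop, the good cell is still on the deck, and I handed in at about 20 s.

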